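# Put the hole saws back on their pegs

### The arm

A 6-joint arm with a two-finger parallel gripper is mounted at the origin on the work surface. World frame = base frame: x ahead of the robot, y to its left, z up, the work surface at z = 0. Lengths are in mm, angles in rad, forces in N, time in s.
With the tool pointing down it reaches from about 275 to 825 mm from the base axis. Payload 5.2 kg.
Tool frame: the origin (TCP) lies at the very end of the fingers, on their centre line; the grasp point (between the pads) lies 19 mm behind it; z points along the fingers, y is the line along which they close (so a half turn about z gives the same grasp; the last joint's range is limited). The gripper opens to 93 mm and grips with 3 to 60 N. Pads are 15 mm wide; open, the fingers measure 128 mm over their backs; the gripper's body (75 mm by 188 mm) begins 65 mm behind the grasp point.
Start: joints at [-1.403, 0.259, 1.535, -0, 1.348, -0.203], TCP at [199.319, -512.618, 218.653] pointing down, gripper open.
Joint ranges: [-3.14, 3.14], [-0.91, 2.08], [0.19, 2.58], [-1.22, 4.36], [0.22, 2.71], [-3.12, 3.12]. Speed limits (rad/s): [2.57, 2.57, 3.14, 3.14, 3.14, 3.14].

### API

Orientations are given as [roll, pitch, yaw] about the fixed x, y, z axes, in that order (R = Rz(yaw) Ry(pitch) Rx(roll)).
In Python, from bench import robot gives the robot as it stands. The module is installed in compiled form; this text tells all that it offers. Calls block until the motion is done:
- robot.move_ptp(position, orientation): joint-space move of the TCP to a pose.
- robot.move_linear(position, ori=None, speed=150, f_stop=None): straight line of the TCP; ori=None keeps the orientation; speed is the mean speed in mm/s. With f_stop (N) it stops when the force on the tool has changed by that much, and returns True; else False.
- robot.move_j(angles): joint-space move.
- robot.move_gripper(opening): opening from 0.0 (shut) to 1.0 (fully open); the grip force is fixed at half the most; returns when the fingers have stopped.
- robot.sleep(seconds).
- robot.inverse_kinematics(position, orientation): joint angles nearest the present ones, or None.
- robot.get_image(name): name is "scene" or "top" or "wrist"; returns a dict with "img" (384x512x3 uint8, blue, green, red), "fovy" (degrees; the focal length in pixels is half the picture's height over the tangent of half this angle, whatever the lens; pixels are square), "cx", "cy" (the principal point, pixels), "eye" and "orientation" of the camera in the world. Camera axes: x right, y down, z forward; pixel columns grow to the right and rows downward; lengths in mm; the calibration is good to about 2 mm. A picture is of the moment at which its call begins. There is no depth.
A pose or a line that the arm cannot do raises robot.MotionError and nothing moves.
- robot.hand_in(): hands the job in; it is judged then, once.
Readings, each from a call of its own:
- robot.current_t(): time.
- robot.current_qpos(): joint angles.
- robot.current_joint_vel(): joint speeds.
- robot.current_joint_efforts(): joint torques, N m.
- robot.current_tcp_pos(): TCP position.
- robot.current_eef_rot(): TCP orientation.
- robot.current_contact_force(): force on the tool from outside, world axes, zero at the start.
- robot.current_ft_torque(): the same for the moment, N m.
- robot.current_gripper_width(): opening from 0.0 (shut) to 1.0 (fully open).
- robot.current_finger_force(): force on a finger pad.
Only numpy, scipy, OpenCV 4.12 (cv2) and the standard library are available. Lean on these libraries where they do the work, as an engineer would, in place of code of your own. Each camera call takes 0.05 s, during which the arm holds its last target. There are 200 camera calls.

### The job

Put the four hole saws away: set each one, teeth down, over the storage peg of its own colour so that it stands flat on the peg's wooden base. Leave the wooden plug and the tape measure where they are.

Things in the scene. Friction and masses are not known exactly. Their poses are not given: they have to be found in the camera images.
- saw_yellow: yellow hole saw, loose: an upside-down round metal cup, 30 mm outer diameter, 42 mm tall, 2.5 mm wall, standing upright on its toothed open mouth with the closed end up and a steel boss (12 mm wide, 10 mm tall) on top, 52 mm in all. Hollow inside: 37 mm deep, 25 mm inner diameter. Origin: centre of the mouth, at the teeth (underside); z up along its axis.
- saw_green: green hole saw, loose: an upside-down round metal cup, 40 mm outer diameter, 42 mm tall, 2.5 mm wall, standing upright on its toothed open mouth with the closed end up and a steel boss (12 mm wide, 10 mm tall) on top, 52 mm in all. Hollow inside: 37 mm deep, 35 mm inner diameter. Origin: centre of the mouth, at the teeth (underside); z up along its axis.
- saw_blue: blue hole saw, loose: an upside-down round metal cup, 50 mm outer diameter, 42 mm tall, 2.5 mm wall, standing upright on its toothed open mouth with the closed end up and a steel boss (12 mm wide, 10 mm tall) on top, 52 mm in all. Hollow inside: 37 mm deep, 45 mm inner diameter. Origin: centre of the mouth, at the teeth (underside); z up along its axis.
- saw_red: red hole saw, loose: an upside-down round metal cup, 60 mm outer diameter, 42 mm tall, 2.5 mm wall, standing upright on its toothed open mouth with the closed end up and a steel boss (12 mm wide, 10 mm tall) on top, 52 mm in all. Hollow inside: 37 mm deep, 55 mm inner diameter. Origin: centre of the mouth, at the teeth (underside); z up along its axis.
- peg_yellow: storage peg for the yellow saw, screwed down: square plywood base 76 x 76 mm, 10 mm thick, with a yellow painted disc (38 mm) and in its middle an upright wooden peg, 8 mm diameter, bevelled top 30 mm above the bench. Origin: centre of the underside of the base, on the bench; z up. A saw put away stands on the base around the peg, its mouth 10 mm above the bench.
- peg_green: storage peg for the green saw, screwed down: square plywood base 76 x 76 mm, 10 mm thick, with a green painted disc (48 mm) and in its middle an upright wooden peg, 16 mm diameter, bevelled top 30 mm above the bench. Origin: centre of the underside of the base, on the bench; z up. A saw put away stands on the base around the peg, its mouth 10 mm above the bench.
- peg_blue: storage peg for the blue saw, screwed down: square plywood base 76 x 76 mm, 10 mm thick, with a blue painted disc (58 mm) and in its middle an upright wooden peg, 26 mm diameter, bevelled top 30 mm above the bench. Origin: centre of the underside of the base, on the bench; z up. A saw put away stands on the base around the peg, its mouth 10 mm above the bench.
- peg_red: storage peg for the red saw, screwed down: square plywood base 76 x 76 mm, 10 mm thick, with a red painted disc (68 mm) and in its middle an upright wooden peg, 36 mm diameter, bevelled top 30 mm above the bench. Origin: centre of the underside of the base, on the bench; z up. A saw put away stands on the base around the peg, its mouth 10 mm above the bench.
- plug: bystander, loose: a plain wooden disc, the waste from a cut hole, 46 mm diameter, 24 mm tall. Origin: centre of its underside; z up.
- tape: bystander, loose: a closed tape measure, black box with an orange disc on top, 66 x 60 x 36 mm tall. Origin: centre of its underside; z up.
Not all that is in view belongs to the job. Leave any purple look-alike of the peg_blue alone.

How it is judged (in metres and radians):
At the end, for the whole second after the job is handed in: Each of the four saws stands upright (within 0.08 rad) and flat on the base of the peg of its own colour: its axis within 12 mm of the peg's, its mouth within 3 mm of the base's top; all released and at rest; the plug and the tape measure are within 20 mm of where they started (horizontal distance between saw_yellow and peg_yellow below 0.012 m and z of saw_yellow in the frame of peg_yellow between 0.007 and 0.013 m and angle between each of saw_yellow, saw_green, saw_blue, saw_red's own z axis and vertical below 0.08 rad and linear speed of each of saw_yellow, saw_green, saw_blue, saw_red below 0.02 m/s and angular speed of each of saw_yellow, saw_green, saw_blue, saw_red below 0.2 rad/s and horizontal distance between saw_green and peg_green below 0.012 m and z of saw_green in the frame of peg_green between 0.007 and 0.013 m and horizontal distance between saw_blue and peg_blue below 0.012 m and z of saw_blue in the frame of peg_blue between 0.007 and 0.013 m and horizontal distance between saw_red and peg_red below 0.012 m and z of saw_red in the frame of peg_red between 0.007 and 0.013 m and distance of each of plug, tape from where it was at the start of the episode below 0.02 m); the robot touches nothing.
It fails at once if the wooden plug is moved more than 20 mm (distance of plug from where it was at the start of the episode above 0.02 m).
It fails at once if the tape measure is moved more than 20 mm (distance of tape from where it was at the start of the episode above 0.02 m).
It also fails if it takes over 96 s, if anything falls off the work surface, if the arm or the gripper's body presses on something with over 40 N, if the wrist force passes 120 N, or if a joint passes its speed limit or range.

## Working session

There is one attempt and no reset: what is moved stays moved. The work goes in short steps, each a Python script; the robot and the scene stay as the last script left them, time stands still between calls to the robot, and variables do not carry over. Pictures are saved under pics/ and viewed, at most 14 in all, crops included, and the job is handed in when it is done.

```bash
mkdir -p pics; python3 - <<'E'
from bench import robot
import cv2
for n in ("scene","top"):
    d=robot.get_image(n); cv2.imwrite(f"pics/{n}0.png",d["img"]); print(n,d["fovy"],d["cx"],d["cy"],d["eye"],d["orientation"])
print(robot.current_t(),robot.current_tcp_pos(),robot.current_eef_rot())
E
```

```text
scene 51.36407644244832 259.53379907021343 190.63166497924598 [929.44120147 332.89236177 780.0810628 ] [-2.56544069e+00  5.63666919e-04  2.35742119e+00]
top 49.58749972081382 263.5323371055568 188.8606852199157 [ 503.75746386    8.88756805 1154.12376457] [-3.06218631e+00  9.41536793e-04 -1.58654322e+00]
0.1 [ 199.22670897 -512.12204875  217.92517954] [-3.13996325e+00 -3.39906696e-04  3.70732961e-01]
```

View pics/scene0.png

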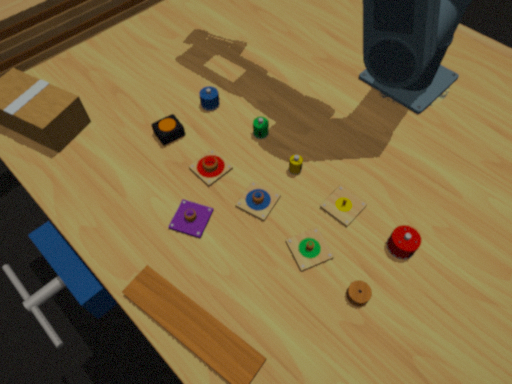

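View pics/top0.png

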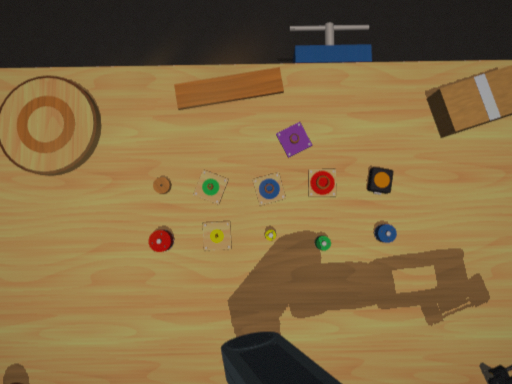

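Top view: the saws are red (161,241), yellow (270,236), green (323,243) and blue (386,233). The pegs are yellow (217,237), green (211,187), blue (269,188) and red (322,182). The plug is at (162,185) and the tape at (380,180). There are two candidates for peg_blue: the plywood base with a blue disc at (269,188), and the purple plate at (294,140). The first fits, because its base is plywood and its disc is blue; the purple one is the look-alike. I'll confirm it in a crop.

```bash
cat > h.py <<'E'
import cv2, numpy as np
from scipy.spatial.transform import Rotation as R
HUE={"yellow":[(22,35)],"green":[(45,85)],"blue":[(98,118)],"red":[(0,6),(174,180)]}
def ray(d,uv):
    f=d["img"].shape[0]/2/np.tan(np.radians(d["fovy"])/2)
    v=np.array([(uv[0]-d["cx"])/f,(uv[1]-d["cy"])/f,1.])
    return np.array(d["eye"]),R.from_euler("xyz",d["orientation"]).apply(v)
def plane(d,uv,z):
    e,v=ray(d,uv); return e+v*(z-e[2])/v[2]
def cross(d1,p1,d2,p2):
    "closest point of two rays and their gap"
    e,v=ray(d1,p1); g,w=ray(d2,p2)
    s=np.linalg.lstsq(np.c_[v,-w],g-e,rcond=None)[0]
    a,b=e+s[0]*v,g+s[1]*w
    return (a+b)/2,np.linalg.norm(a-b)
def blobs(img,col,amin=40,smin=150,vmin=60):
    h=cv2.cvtColor(img,cv2.COLOR_BGR2HSV)
    m=sum(cv2.inRange(h,(a,smin,vmin),(b,255,255)) for a,b in HUE[col])
    m=cv2.morphologyEx(m,cv2.MORPH_CLOSE,np.ones((3,3)))
    cs,_=cv2.findContours(m,cv2.RETR_EXTERNAL,cv2.CHAIN_APPROX_NONE)
    return sorted([c for c in cs if cv2.contourArea(c)>amin],key=cv2.contourArea,reverse=True)
E
python3 - <<'E'
from bench import robot
from h import *
D={n:robot.get_image(n) for n in("scene","top")}
for c in HUE:
    for n in D:
        for b in blobs(D[n]["img"],c)[:5]:
            e=cv2.fitEllipse(cv2.convexHull(b)); p=plane(D[n],e[0],10)
            print(c,n,cv2.contourArea(b),np.round(e[0],1),np.round(e[1],1),p.round())
i=D["top"]["img"][120:220,180:340]
j=D["scene"]["img"][150:250,150:310]
cv2.imwrite("pics/crop1.png",cv2.resize(np.hstack([i,j]),None,fx=2.5,fy=2.5,interpolation=cv2.INTER_CUBIC))
E
```

```text
yellow scene 188.0 [343.4 204.1] [14.6 17.5] [468. 137.  10.]
yellow scene 157.5 [295.2 163.2] [14.9 20.1] [460. -17.  10.]
yellow top 144.0 [216.5 235.7] [13.9 14.4] [468. 139.  10.]
yellow top 92.5 [270.3 234.8] [11.2 11.6] [468.  -8.  10.]
green scene 284.5 [309.1 247.6] [18.7 20.8] [603. 153.  10.]
green scene 86.0 [260.5 123.2] [11.8 15.2] [ 428. -167.   10.]
green top 168.0 [210.2 186.6] [15.1 15.4] [603. 156.  10.]
green top 130.5 [322.8 242.6] [13. 14.] [ 445. -151.   10.]
blue scene 2288.5 [ 65.8 264. ] [ 34.2 114.1] [ 985. -176.   10.]
blue scene 140.5 [257.8 199.3] [18.7 22.7] [596.  -8.  10.]
blue scene 108.0 [208.3  93.8] [12.1 17.2] [ 453. -344.   10.]
blue top 1157.5 [331.4  52.6] [ 20.4 101.6] [ 979. -190.   10.]
blue top 224.5 [269.4 188.7] [17.1 18.2] [595.  -8.  10.]
blue top 218.0 [386.1 233. ] [16.7 17.8] [ 468. -325.   10.]
red scene 681.5 [403.4 241.4] [29.7 33.5] [451. 285.  10.]
red scene 409.0 [210.2 166.1] [20.6 26.8] [ 610. -155.   10.]
red top 406.0 [322.1 182.4] [23.2 23.7] [ 610. -154.   10.]
red top 382.0 [160.5 240.3] [21.4 24.2] [458. 293.  10.]
```

View pics/crop1.png

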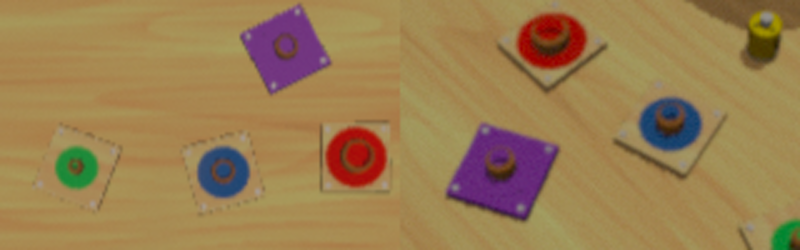

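The crop confirms it: peg_blue is the plywood base with the blue disc at top (269,188), and the purple plate is the look-alike. Disc centres from the two views agree to within 3 mm at z=10. Next is a wrist survey from two places for each saw, starting with blue.

```bash
python3 - <<'E'
from bench import robot
from h import *
robot.move_ptp([440,-320,230],[np.pi,0,0])
d=robot.get_image("wrist"); cv2.imwrite("pics/w1.png",d["img"]); print(d["fovy"],d["cx"],d["cy"],d["eye"],d["orientation"],robot.current_tcp_pos(),robot.current_t(),robot.current_qpos())
E
```

```text
61.96483641728452 255.5526006437813 189.79501360506464 [ 520.21565827 -321.39116013  396.50335279] [ 2.85066435e+00 -7.26549116e-04 -1.57053553e+00] [ 439.3845175  -320.93913864  229.88579738] 1.425 [-8.35602682e-01  2.40773156e-01  1.53083378e+00 -4.78120371e-04
  1.37002370e+00  7.36105509e-01]
```

View pics/w1.png

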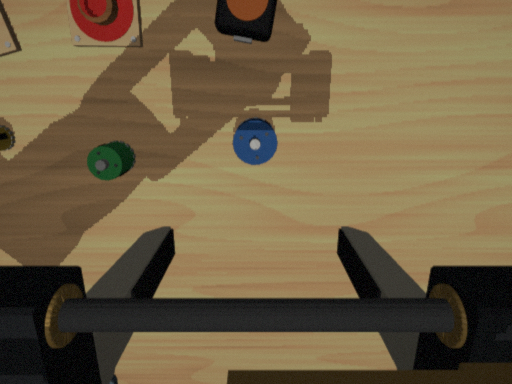

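The wrist view shows the blue saw's boss at (255,144), the green saw at (105,162) and the red peg at (100,12). I'll sweep the wrist camera along both rows and triangulate the bosses and discs from many views.

```bash
cat > survey.py <<'E'
from bench import robot
from h import *
import pickle
S={"yellow":(462,-10),"green":(438,-156),"blue":(462,-330),"red":(455,288)}
P={"yellow":(468,138),"green":(603,155),"blue":(596,-8),"red":(610,-154)}
def look(views,shots):
    "shots: wrist/other images; collect (name -> rays)"
    for d in shots:
        hsv=cv2.cvtColor(d["img"],cv2.COLOR_BGR2HSV)
        for c in HUE:
            for b in blobs(d["img"],c,150,110,40):
                x,y,w,h=cv2.boundingRect(b)
                if x<3 or y<3 or x+w>509 or y+h>300: continue
                e=cv2.fitEllipse(cv2.convexHull(b)); q=plane(d,e[0],25)[:2]
                if np.hypot(*(q-P[c]))<35: views.setdefault("peg_"+c,[]).append((*ray(d,e[0]),e[0]))
                elif np.hypot(*(q-S[c]))<45:
                    m=np.zeros(hsv.shape[:2],np.uint8); cv2.drawContours(m,[cv2.convexHull(b)],-1,255,-1)
                    m=cv2.erode(m,np.ones((5,5)))
                    k=cv2.inRange(hsv,(0,0,110),(180,90,255))&m
                    n,_,st,ce=cv2.connectedComponentsWithStats(k)
                    if n>1:
                        i=1+st[1:,4].argmax(); views.setdefault("saw_"+c,[]).append((*ray(d,ce[i]),ce[i]))
def point(rs):
    A=sum(np.eye(3)-np.outer(v,v)/(v@v) for _,v,_ in rs)
    M=[np.eye(3)-np.outer(v,v)/(v@v) for _,v,_ in rs]
    p=np.linalg.solve(A,sum(m@e for m,(e,_,_) in zip(M,rs)))
    return p,max(np.linalg.norm(m@(p-e)) for m,(e,_,_) in zip(M,rs))
E
python3 - <<'E'
from survey import *
shots=[]
for x,ys in((400,(-380,-290,-200,-110,-20,70,160,240,320)),(520,(220,140,60,-20,-100,-190))):
    for y in ys:
        try:
            robot.move_ptp([x,y,230],[np.pi,0,0]); robot.sleep(.15); shots.append(robot.get_image("wrist"))
        except robot.MotionError as e: print(x,y,e)
pickle.dump(shots,open("shots.pkl","wb"))
V={}; look(V,shots)
for k in sorted(V): p,r=point(V[k]); print(k,p.round(1),len(V[k]),round(r,1))
print(robot.current_t())
E
```

```text
peg_blue [596.1  -8.9  11. ] 6 0.1
peg_green [603.7 152.7  10.9] 5 0.1
peg_red [ 610.8 -155.9   11.1] 4 0.1
peg_yellow [468.7 136.5  11.1] 11 0.4
saw_blue [ 468.6 -320.6   52.6] 5 0.3
saw_green [ 446.6 -150.7   53.2] 7 3.0
saw_red [457.5 286.2  50.9] 6 3.7
saw_yellow [468.7 -10.2  51.3] 7 2.8
11.1333
```

Heights agree with the text (bosses about 52, bases about 10). I'll drop the outlier rays to refine the saws, then move the first one (blue) and check.

```bash
cat >> survey.py <<'E'
def robust(rs):
    rs=list(rs)
    while True:
        p,r=point(rs)
        if r<1 or len(rs)<4: return p,r,len(rs)
        rs.pop(max(range(len(rs)),key=lambda i:-point(rs[:i]+rs[i+1:])[1]))
DOWN=[np.pi,0,0]
def put(saw,peg,dia):
    "grip the saw at z 12 above its teeth, carry it over, lower on to the base"
    op=min(1,(dia+26)/93)
    robot.move_gripper(op)
    robot.move_ptp([*saw,110],DOWN); robot.sleep(.2)
    robot.move_linear([*saw,12],speed=100,f_stop=15)
    robot.move_gripper(0.0); w=robot.current_gripper_width()*93
    robot.move_linear([*saw,100],speed=120)
    print("held",round(w,1),"now",round(robot.current_gripper_width()*93,1),"want",dia)
    robot.move_ptp([*peg,100],DOWN); robot.sleep(.4)
    robot.move_linear([*peg,40],speed=80)
    hit=robot.move_linear([*peg,19.5],speed=25,f_stop=5)
    print("stopped",hit,robot.current_tcp_pos().round(1),robot.current_contact_force().round(1))
    robot.move_gripper(min(1,(dia+26)/93)); robot.sleep(.2)
    robot.move_linear([*peg,110],speed=120); print("t",robot.current_t())
E
python3 - <<'E'
from survey import *
V={}; look(V,pickle.load(open("shots.pkl","rb")))
T={}
for k in sorted(V): p,r,n=robust(V[k]); T[k]=p[:2]; print(k,p.round(1),round(r,1),n)
pickle.dump(T,open("T.pkl","wb"))
put(T["saw_blue"],T["peg_blue"],50)
robot.move_ptp([500,-20,230],DOWN); robot.sleep(.2)
cv2.imwrite("pics/w2.png",robot.get_image("wrist")["img"])
E
```

```text
peg_blue [596.1  -8.9  11. ] 0.1 6
peg_green [603.7 152.7  10.9] 0.1 5
peg_red [ 610.8 -155.9   11.1] 0.1 4
peg_yellow [468.7 136.5  11.1] 0.4 11
saw_blue [ 468.6 -320.6   52.6] 0.3 5
saw_green [ 445.3 -150.8   52.2] 0.1 5
saw_red [458.6 285.8  52. ] 0.1 5
saw_yellow [469.3  -9.8  52.1] 0.3 6
held 50.5 now 50.2 want 50
stopped True [595.9  -8.9  22.3] [0.4 0.1 4.4]
t 20.175
```

View pics/w2.png

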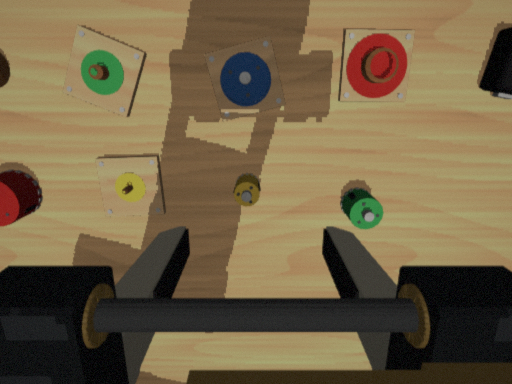

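The blue saw now stands centred on its base at (245,78), and the stop height of 22.3 matches full seating. The other three come next.

```bash
python3 - <<'E'
from survey import *
T=pickle.load(open("T.pkl","rb"))
for c,d in(("green",40),("yellow",30),("red",60)):
    print(c); put(T["saw_"+c],T["peg_"+c],d)
shots=[]
for x,y in((400,-40),(400,140),(520,140),(520,60),(500,0),(520,-60),(520,-160),):
    robot.move_ptp([x,y,230],DOWN); robot.sleep(.2); shots.append(robot.get_image("wrist"))
robot.move_ptp([300,-450,230],DOWN); t=robot.get_image("top"); s=robot.get_image("scene")
V={}; look(V,shots)
import survey
V2={}; survey.S,survey.P=P,{c:(0,0) for c in P}; survey.look(V2,shots)
for k in sorted(V2):
    p,r,n=robust(V2[k]); print(k,p.round(1),round(r,1),n,"off peg",np.hypot(*(p[:2]-T["peg_"+k[4:]])).round(1))
print(robot.current_t())
cv2.imwrite("pics/end.png",cv2.resize(np.hstack([t["img"][110:270,130:410],s["img"][80:310,140:430][:160]]) if 0 else t["img"][110:270,130:410],None,fx=2.5,fy=2.5))
cv2.imwrite("pics/end2.png",cv2.resize(s["img"][80:310,140:430],None,fx=2.5,fy=2.5))
E
```

```text
green
held 39.7 now 39.5 want 40
stopped True [603.4 152.7  22.3] [-0.2  0.7  4.6]
t 30.0667
yellow
held 29.8 now 30.0 want 30
stopped True [468.5 136.5  22.2] [-1.7 -0.3  5.6]
t 38.4583
red
held 59.6 now 60.1 want 60
stopped True [ 610.5 -155.8   22.3] [-0.5 -1.1  4.9]
t 47.9833
saw_blue [595.7  -9.9  62.6] 0.0 2 off peg 1.1
saw_green [604.7 159.7  48.5] 1.9 3 off peg 7.1
saw_red [ 610.3 -156.5   62.7] 0.1 3 off peg 0.7
saw_yellow [468.2 136.   61.1] 0.2 3 off peg 0.8
55.1667
```

View pics/end2.png

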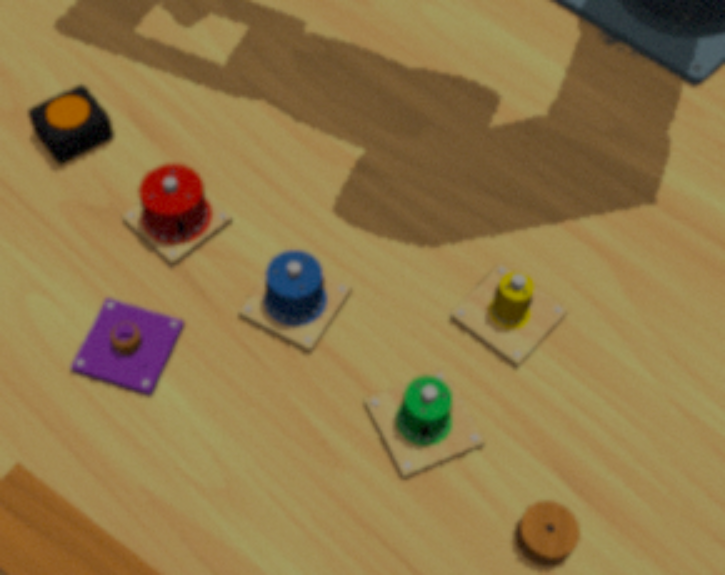

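View pics/end.png

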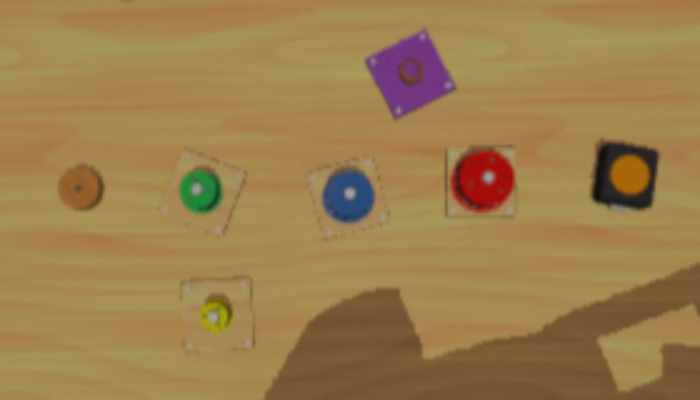

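All four saws stand upright on their pegs, with the plug and tape in place. The green reading has a bad ray (residual 1.9, z 48), so I'll cross-check it with the boss at scene crop (429,393) and top crop (197,188), and hand in if it agrees.

```bash
python3 - <<'E'
from survey import *
t,s=robot.get_image("top"),robot.get_image("scene")
a=np.array
p,g=cross(s,a([429,393])/2.5+(140,80),t,a([197,188])/2.5+(130,110))
off=np.hypot(*(p[:2]-pickle.load(open("T.pkl","rb"))["peg_green"]))
print(p.round(1),round(g,1),off)
if off<6 and abs(p[2]-62)<6: print(robot.hand_in(),robot.current_t())
E
```

```text
[603.1 153.2  58. ] 0.3 0.7762781498180286
the job is handed in; nothing more can be done
the job is handed in; nothing more can be done
```

All four hole saws are on the pegs of their own colour, each measured within about 1 mm of its peg's axis; the plug and tape look unmoved, and I handed the job in at about 55 s (no verdict was returned).

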